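# Collapse the blue board prop

### The arm

A 6-joint arm with a two-finger parallel gripper is mounted at the origin on a cart in front of the work surface, level with it; the furniture and walls round the work are solid. World frame = base frame: x ahead of the robot, y to its left, z up, the work surface at z = 0. Lengths are in mm, angles in degrees, forces in N, time in s.
With the tool pointing down it reaches from about 300 to 825 mm from the base axis. Payload 5.4 kg.
Tool frame: the origin (TCP) lies at the centre of the arm's flange, where the gripper is bolted on; the fingertips stand 190 mm ahead of it and the grasp point (between the pads) lies 171 mm ahead of it (robot.grip_point_offset is the z of the grasp point in the tool frame, in mm); z points along the fingers, y is the line along which they close (so a half turn about z gives the same grasp; the last joint's range is limited). The gripper opens to 92 mm and grips with 3 to 60 N. Pads are 20 mm wide; open, the fingers measure 128 mm over their backs; the gripper's body (75 mm by 189 mm) begins 69 mm behind the grasp point.
Start: joints at [52.076, 9.076, 91.501, -0, 79.423, -12.038], TCP at [251.044, 517.286, 404.701] pointing down, gripper open.
Joint ranges: [-166.64, 166.64], [-54.1, 131.32], [10.49, 154.53], [-73.88, 253.88], [9.74, 151.15], [-171.62, 171.62]. Speed limits (degrees/s): [147.25, 147.25, 180, 180, 180, 180].

### API

Orientations are given as [roll, pitch, yaw] about the fixed x, y, z axes, in that order (R = Rz(yaw) Ry(pitch) Rx(roll)).
In Python, from cell import readout, grab_frame, job, nets, robot gives the robot as it stands. The module is installed in compiled form; this text tells all that it offers.
- The arm moves only by the tool servo_tool, never from a script. Its argument "plan" is a list of rows, each a list of 4 numbers: the shift along the tool's x, y, z in m, then the turn about the tool's z in degrees. A call has 1 to 8 rows; each row is the pose to reach, as a shift and turn from the pose commanded when the call began, along the tool's axes at that moment; what a row does not reach only later rows make up. A row lasts 1/8 s, in which the tool goes at most 62.5 mm and 10.7 degrees, less where a joint would pass 70% of its speed; a pose out of reach is approached as far as the arm can. A call with a gripper value outside its range is refused whole. "claw" is the closure, from 0 (fully open) to 1 (shut), set as the call begins (left out, the last holds). The fingers move at their own pace and stop on an object; the grip force is fixed at half the most. Time passes only in rows, so rows that repeat a pose let the fingers close. It gives the time, the measured TCP pose, the force, the opening and the grip force at its end, in the units of the state.
- readout.state(): the state, without advancing time (a new reading comes with each control period).
- grab_frame(name): name is "side" or "top" or "wrist"; returns a dict with "image" (480x640x3 uint8, red, green, blue), "range_z" (480x640 float32, mm along the optical axis (not along the pixel's ray), 0 where there is no reading), "fovy" (degrees; the focal length in pixels is half the picture's height over the tangent of half this angle, whatever the lens; pixels are square), "cx", "cy" (the principal point, pixels), "origin" and "rotation" of the camera in the world. Camera axes: x right, y down, z forward; pixel columns grow to the right and rows downward; lengths in mm; the calibration is good to about 2 mm. The wrist camera is an equidistant fisheye: a pixel r from the principal point sees the ray r / f radians off the axis. A picture is of the moment at which its call begins.
- job.sign_off(): hands the job in; it is judged then, once.
Trained networks look in a picture, given as the dict that the camera call returned (one of the last four; its "shot" number tells which), for a name from the list of things; names that differ only in an ending like _2 or _b are one class to them, and where a whole thing is asked for, a point or a joint stands for the part that bears it (a point fixed in the world has none). Each returns a list of dicts, best first, with "score" (0 to 1); they miss things now and then, are a little off and sometimes report something else, mostly with a low value. They report only what shows in the picture. A call takes as long as a camera call. They do not tell look-alikes from the thing itself.
- nets.masks_of(picture, name): "region" (480x640 bool, what is visible of it) and "position" ([row, column] in pixels, amid what is visible of it).
- nets.pinpoint(picture, name): "position" ([row, column] in pixels: a listed point, or the origin of a listed thing).
The state is a dict: "time": time; "joints": joint angles; "qvel": joint speeds; "tau": joint torques, N m; "ee_pos": TCP position; "tool_rot": TCP orientation; "contact_force": force on the tool from outside, world axes, zero at the start; "moment": the same for the moment, N m; "finger_gap": finger opening in mm; "gripper_force": force on a finger pad.
Only numpy, scipy, OpenCV 4.12 (cv2) and the standard library are available. Lean on these libraries where they do the work, as an engineer would, in place of code of your own. Each camera call takes 0.05 s, during which the arm holds its last target. There are 200 camera calls.

### The job

The blue-capped telescoping board prop on the bench is no longer needed. Push it straight down until it is fully collapsed: first the thin inner tube all the way home into the middle tube, then the middle tube all the way home into the outer tube. Leave the orange-capped prop standing extended just as it is.

Things in the scene. Friction and masses are not known exactly. Their poses are not given: they have to be found in the camera images.
- blue_top (a point): Centre of the flat top of the blue cap (disc 50 mm across, 14 thick) of an upright prop screwed to the bench by a 110 mm round foot. Its height is 128 mm over the bench when fully collapsed, plus both joint values. The cap sits on a steel inner tube, 22 mm across. z is up. Pushing straight down on the cap slides the inner tube first (2 to 3 N), then the middle tube (5 to 6 N), then it is rigid.
- blue_inner (a joint): How far (m) the blue prop's inner tube stands out of its aluminium middle tube (31 mm across, black collar 42 mm across and 14 mm high on top): 0 = fully home (cap resting on that collar), at most 0.065. Stays where it is left.
- blue_middle (a joint): How far (m) the blue prop's middle tube stands out of its grey outer tube (38 mm across, with a 48 mm black collar, collar top 100 mm above the bench): 0 = fully home (collar resting on collar), at most 0.065. Stays where it is left.
- orange_top (a point): Centre of the flat top face of the orange cap of the second prop, which is of the same make and size, likewise screwed to the bench and extended. It is not to be moved.
Not all that is in view belongs to the job. Leave any pink or yellow look-alike of the part that bears blue_top alone.

How it is judged:
By the outcome, as a careful person would: the job done as asked, in the order asked, and still so for the second after the job is handed in, with the robot touching nothing.
It also fails if it takes over 32 s, if anything falls off the work surface, if the arm or the gripper's body presses on something with over 40 N, if the wrist force passes 120 N, or if a joint passes its speed limit or range.

## Working session

There is one attempt and no reset: what is moved stays moved. The work goes in short steps, Python scripts to look and compute and a tool call to move; the robot and the scene stay as the last step left them, time stands still between calls to the robot, and variables do not carry over. Pictures are saved under pics/ and viewed, at most 10 in all, crops included, and the job is handed in when it is done.

Besides the shell and the picture viewer there is one more tool, called after "Emit:" as name(argument=value, ...) on one line, values as JSON. servo_tool: Moves the arm, as the interface text tells. Its arguments: {"type":"object","properties":{"plan":{"type":"array"},"claw":{"type":"number"}},"required":["plan"]}

```bash
mkdir -p pics; cat > h.py <<'E'
import numpy as np, cv2
from cell import readout, grab_frame, job, nets, robot
def world(p,r,c,z=None):
    f=240/np.tan(np.radians(p["fovy"])/2)
    z=p["range_z"][int(round(r)),int(round(c))] if z is None else z
    v=np.array([(c-p["cx"])/f,(r-p["cy"])/f,1])*z
    return np.array(p["origin"])+np.array(p["rotation"])@v
def save(p,n): cv2.imwrite("pics/"+n,cv2.cvtColor(p["image"],cv2.COLOR_RGB2BGR))
E
python3 - <<'E'
from h import *
np.set_printoptions(precision=1,suppress=True)
ims=[]
for n in("side","top"):
    p=grab_frame(n); ims.append(p["image"])
    print(n,p["fovy"],p["origin"])
    for nm in("blue_top","orange_top"):
        for d in nets.pinpoint(p,nm)[:4]: print(nm,d["score"],np.array(d["position"]),world(p,*d["position"]))
        for d in nets.masks_of(p,nm)[:4]: print(' mask',nm,d["score"],np.array(d["position"]),world(p,*d["position"]),d["region"].sum())
im=cv2.cvtColor(np.vstack(ims),cv2.COLOR_RGB2BGR)
cv2.imwrite("pics/a.png",im[:480]);cv2.imwrite("pics/b.png",im[480:])
s=readout.state();print(s["ee_pos"],s["tool_rot"],s["time"],s["contact_force"])
E
```

```text
side 48.93086212274912 [ 288.8 -757.2  448.4]
blue_top 0.95 [191.1 318.9] [ -9586.5 -10632.6  -9426.9]
blue_top 0.85 [230.1 262.4] [-2983.3 -4029.4 -2823.7]
blue_top 0.63 [225.  360.5] [-20001.9 -21048.  -19842.4]
 mask blue_top 0.95 [234.1 264.1] [-3216.1 -4262.2 -3056.6] 539
 mask blue_top 0.84 [206.8 317.5] [ -9064.3 -10110.3  -8904.7] 1674
 mask blue_top 0.77 [228.4 361.3] [-19898.2 -20944.2 -19738.6] 526
orange_top 0.91 [109.9 253.2] [-1849.7 -2895.8 -1690.1]
 mask orange_top 0.77 [123.1 253. ] [-1772.5 -2818.5 -1612.9] 663
top 57.792617760548495 [366.8  -2.7 950.8]
blue_top 0.78 [195.4 362.6] [-89265.3 -89634.8 -88681.3]
blue_top 0.78 [270.8 351.6] [-83269.1 -83638.6 -82685.1]
blue_top 0.59 [243.6 454.7] [-101284.1 -101653.6 -100700.1]
 mask blue_top 0.83 [241.3 453.4] [-100745.  -101114.5 -100161. ] 738
 mask blue_top 0.61 [193.2 359.1] [-88173.8 -88543.3 -87589.8] 533
orange_top 0.83 [239.1 187.9] [-26101.7 -26471.2 -25517.7]
[251.  517.3 404.7] [-180.    -0.   154.1] 0.5 [-0.5  0.3 -0.5]
```

View pics/a.png

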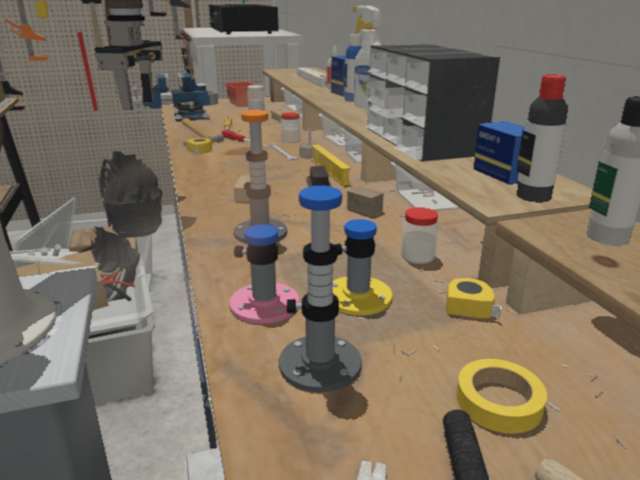

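View pics/b.png

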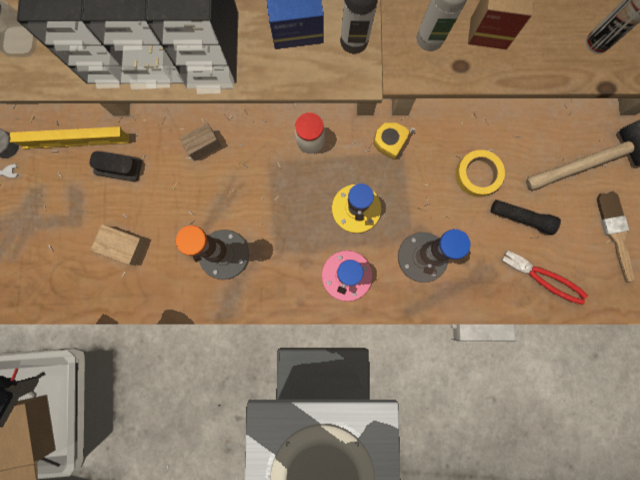

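Candidates for the blue cap: side (col 319, row 196) / top (454, 243) is extended on a dark foot. Side (262, 235) / top (350, 272) is on a pink foot, and side (360, 228) / top (361, 197) is on a yellow foot. Both of those are short look-alikes. The extended one on the dark grey foot is the target, and the orange prop stands at top (192, 240). `rotation` is given as rpy, so I'll fix the helper.

```bash
sed -i 's/np.array(p\["rotation"\])@v/R.from_euler("xyz",p["rotation"],degrees=True).as_matrix()@v/; 1a from scipy.spatial.transform import Rotation as R' h.py
python3 - <<'E'
from h import *
np.set_printoptions(precision=1,suppress=True)
crops=[]
for n,(r,c) in (("side",(196,319)),("top",(243,454))):
    p=grab_frame(n); print(n,p["rotation"])
    for d in nets.pinpoint(p,"blue_top")[:4]: print(d["score"],np.array(d["position"]),world(p,*d["position"]))
    hsv=cv2.cvtColor(p["image"],cv2.COLOR_RGB2HSV)
    m=cv2.inRange(hsv,(100,120,60),(125,255,255))
    rr,cc=np.nonzero(m); k=(abs(rr-r)<30)&(abs(cc-c)<30)
    P=np.array([world(p,a,b) for a,b in zip(rr[k],cc[k]) if p["range_z"][a,b]>0])
    zt=np.percentile(P[:,2],95); T=P[abs(P[:,2]-zt)<4]
    print("cap top z",np.median(T[:,2]),"mid",(T.min(0)+T.max(0))/2,"ext",np.ptp(T,axis=0),"mean",T.mean(0),len(T))
    for q in [(240,187),(110,253),(241,192)]: print(q,world(p,*q))
    c0=cv2.resize(p["image"][max(r-60,0):r+200 if n=="side" else r+60,c-100:c+100],None,fx=2,fy=2); crops.append(c0)
h=max(c.shape[0] for c in crops)
im=np.hstack([cv2.copyMakeBorder(c,0,h-c.shape[0],0,0,cv2.BORDER_CONSTANT) for c in crops])
cv2.imwrite("pics/c.png",im[...,::-1])
E
```

```text
side [-114.5   -0.2  -17.5]
0.9 [222.9 358. ] [561.3 -71.8 128. ]
0.84 [228. 263.] [419.6 -47.1 127.4]
cap top z 241.6454867420423 mid [ 454.4 -221.5  240.7] ext [48.1 48.   4.9] mean [ 453.2 -225.4  241.4] 579
(240, 187) [316.5 222.5  -0.4]
(110, 253) [462.8 232.2 245. ]
(241, 192) [325.5 215.7  -0.8]
top [-172.1    0.2  -90. ]
0.95 [239.7 455.7] [ 460.8 -220.4  242.7]
0.7 [271.7 348.9] [414.9 -51.5 129.4]
0.63 [191.9 358.8] [569.1 -71.9 129.2]
cap top z 243.29340009513908 mid [ 453.8 -218.4  244.2] ext [46.6 47.7  6. ] mean [ 454.1 -218.6  243.4] 634
(240, 187) [459.5 219.3 248. ]
(110, 253) [795.  158.9  -1.8]
(241, 192) [458.1 211.7 246. ]
```

View pics/c.png

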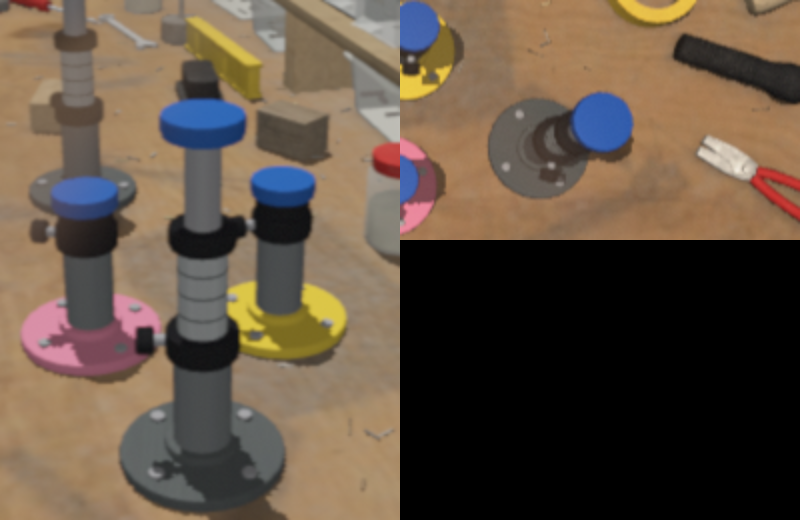

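The crop confirms it: the cap on the dark grey foot is extended, about (454, -220, 242) with a 48 mm disc, so the joints total about 114 mm. I'll raise the tool, close the claw and traverse above the orange prop.

Emit:
servo_tool(plan=[[0,0,-0.05,0],[0,0,-0.1,0],[-0.038,-0.043,-0.1,0],[-0.076,-0.086,-0.1,0],[-0.114,-0.13,-0.1,0],[-0.152,-0.173,-0.1,0],[-0.19,-0.216,-0.1,0],[-0.228,-0.26,-0.1,0]], claw=1)

```text
time: 1.7
ee_pos: [342.6, 182.2, 504.9]
tool_rot: [180.0, 0.1, 154.1]
contact_force: [0.2, -0.5, 0.3]
finger_gap: 14.1
gripper_force: 0.0
```

Emit:
servo_tool(plan=[[-0.038,-0.043,0,0],[-0.076,-0.086,0,0],[-0.114,-0.13,0,0],[-0.152,-0.173,0,0],[-0.19,-0.216,0,0],[-0.228,-0.26,0,0],[-0.25,-0.29,0,0],[-0.25,-0.29,0,0]])

```text
time: 2.7
ee_pos: [441.0, -188.2, 504.2]
tool_rot: [180.0, -0.1, 153.9]
contact_force: [-1.4, -0.4, -0.2]
finger_gap: 0.6
gripper_force: 0.0
```

```bash
cat > m.py <<'E'
from h import *
np.set_printoptions(precision=1,suppress=True)
s=readout.state()
M=R.from_euler("xyz",s["tool_rot"],degrees=True).as_matrix()
print(s["time"],s["ee_pos"],s["tool_rot"],s["contact_force"],s["finger_gap"])
print("shift to above cap (tool)",M.T@(np.array([454,-220,s["ee_pos"][2]])-s["ee_pos"]))
E
python3 m.py
```

```text
2.7 [ 441.  -188.2  504.2] [180.   -0.1 153.9] [-1.4 -0.4 -0.2] 0.5624029585707737
shift to above cap (tool) [-25.7 -22.8  -0. ]
```

Emit:
servo_tool(plan=[[-0.026,-0.023,0,0],[-0.026,-0.023,0,0],[-0.026,-0.023,0.03,0],[-0.026,-0.023,0.055,0],[-0.026,-0.023,0.055,0],[-0.026,-0.023,0.055,0]])

```text
time: 3.45
ee_pos: [454.4, -217.5, 451.1]
tool_rot: [-180.0, 0.1, 154.2]
contact_force: [-0.1, 0.0, -0.5]
finger_gap: 0.6
gripper_force: 0.0
```

```bash
python3 m.py; python3 - <<'E'
from h import *
p=grab_frame("side"); cv2.imwrite("pics/d.png",cv2.resize(p["image"][60:400,180:460],None,fx=1.7,fy=1.7)[...,::-1])
E
```

```text
3.45 [ 454.4 -217.5  451.1] [-180.     0.1  154.2] [-0.1  0.  -0.5] 0.6193228115655184
shift to above cap (tool) [-0.7 -2.4  0. ]
```

View pics/d.png

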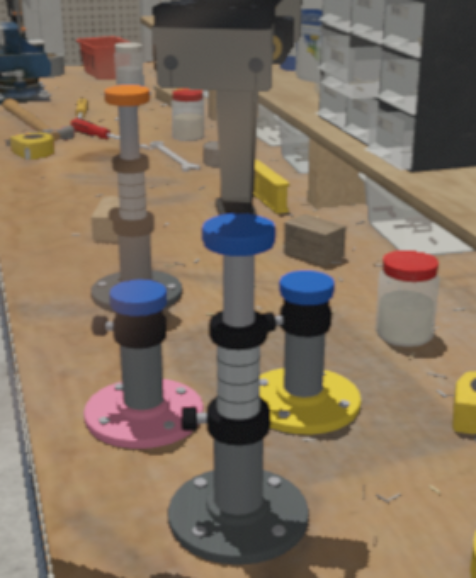

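The closed fingertips stand centred over the cap (crop 238, 235), about 19 mm above it. Now I'll press slowly.

Emit:
servo_tool(plan=[[-0.001,-0.002,0.005,0],[-0.001,-0.002,0.01,0],[-0.001,-0.002,0.015,0],[-0.001,-0.002,0.018,0],[-0.001,-0.002,0.021,0],[-0.001,-0.002,0.024,0],[-0.001,-0.002,0.027,0],[-0.001,-0.002,0.03,0]])

```text
time: 4.5
ee_pos: [454.3, -220.5, 419.5]
tool_rot: [-180.0, -0.0, 154.1]
contact_force: [-1.3, 0.8, 2.2]
finger_gap: 0.6
gripper_force: 1.1
```

Emit:
servo_tool(plan=[[0,0,0.004,0],[0,0,0.008,0],[0,0,0.012,0],[0,0,0.016,0],[0,0,0.02,0],[0,0,0.024,0],[0,0,0.027,0],[0,0,0.03,0]])

```text
time: 5.5
ee_pos: [454.3, -220.5, 389.5]
tool_rot: [-180.0, 0.0, 154.1]
contact_force: [-0.4, 0.9, 2.6]
finger_gap: 0.5
gripper_force: 1.1
```

Emit:
servo_tool(plan=[[0,0,0.004,0],[0,0,0.008,0],[0,0,0.012,0],[0,0,0.016,0],[0,0,0.02,0],[0,0,0.024,0],[0,0,0.027,0],[0,0,0.03,0]])

```text
time: 6.5
ee_pos: [454.4, -220.5, 359.6]
tool_rot: [-180.0, 0.0, 154.1]
contact_force: [-2.9, 0.9, 3.7]
finger_gap: 0.5
gripper_force: 2.4
```

Emit:
servo_tool(plan=[[0,0,0.004,0],[0,0,0.008,0],[0,0,0.012,0],[0,0,0.016,0],[0,0,0.02,0],[0,0,0.024,0],[0,0,0.027,0],[0,0,0.03,0]])

```text
time: 7.5
ee_pos: [454.3, -220.5, 329.5]
tool_rot: [-180.0, 0.0, 154.1]
contact_force: [-1.2, 0.3, 5.0]
finger_gap: 0.1
gripper_force: 2.4
```

Emit:
servo_tool(plan=[[0,0,0.003,0],[0,0,0.006,0],[0,0,0.008,0],[0,0,0.009,0],[0,0,0.01,0],[0,0,0.01,0]])

```text
time: 8.25
ee_pos: [454.3, -220.5, 319.6]
tool_rot: [-180.0, 0.0, 154.1]
contact_force: [0.3, 0.9, 3.6]
finger_gap: 0.6
gripper_force: 1.6
```

Emit:
servo_tool(plan=[[0,0,0.0005,0],[0,0,0.001,0],[0,0,0.001,0]])

```text
time: 8.62
ee_pos: [454.3, -220.5, 318.7]
tool_rot: [180.0, 0.0, 154.1]
contact_force: [-1.9, 0.8, 3.5]
finger_gap: 0.5
gripper_force: 2.1
```

Emit:
servo_tool(plan=[[0,0,0.0005,0],[0,0,0.001,0],[0,0,0.001,0]])

```text
time: 9.0
ee_pos: [454.4, -220.5, 318.4]
tool_rot: [-180.0, 0.0, 154.1]
contact_force: [-2.6, 2.3, 9.0]
finger_gap: 0.2
gripper_force: 4.4
```

Force is rising at the stop height. I'll go slightly further until it is clearly rigid.

Emit:
servo_tool(plan=[[0,0,0.0005,0],[0,0,0.001,0],[0,0,0.001,0],[0,0,0.001,0]])

```text
time: 9.5
ee_pos: [454.5, -220.5, 318.3]
tool_rot: [-180.0, 0.0, 154.1]
contact_force: [-4.5, 2.8, 14.6]
finger_gap: 0.5
gripper_force: 7.3
```

Rigid: 14.6 N with no further travel. I'll retract straight up and check.

Emit:
servo_tool(plan=[[0,0,-0.005,0],[0,0,-0.03,0],[0,0,-0.08,0],[0,0,-0.13,0],[0,0,-0.18,0],[0,0,-0.18,0],[0,0,-0.18,0]])

```text
time: 10.38
ee_pos: [454.3, -220.4, 495.2]
tool_rot: [180.0, -0.1, 154.1]
contact_force: [-0.4, 0.5, 0.1]
finger_gap: 0.8
gripper_force: 0.0
```

```bash
python3 - <<'E'
from h import *
np.set_printoptions(precision=1,suppress=True)
p=grab_frame("side"); cv2.imwrite("pics/e.png",cv2.resize(p["image"][60:400,180:460],None,fx=1.7,fy=1.7)[...,::-1])
for n in("blue_top","orange_top"):
  for d in nets.pinpoint(p,n)[:3]: print(n,d["score"],np.array(d["position"]),world(p,d["position"][0]+2,d["position"][1]))
print(readout.state()["contact_force"])
E
```

```text
blue_top 0.79 [224.2 357.9] [557.  -82.6 127.6]
blue_top 0.7 [277.9 319.8] [ 455.  -219.2  126.8]
blue_top 0.66 [231.2 262.7] [416.2 -61.5 125.7]
orange_top 0.97 [107.  256.5] [ 676.1 1362.9   15.7]
[ 0.2 -0.5 -0. ]
```

View pics/e.png

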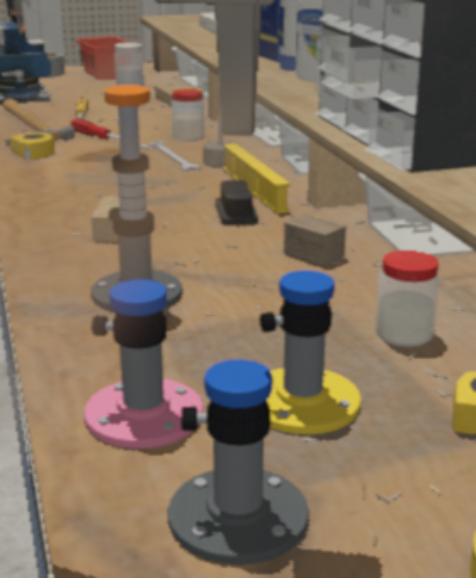

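The blue prop is fully collapsed: the cap (crop 238, 385) sits on the stacked collars at about z 127 mm. The orange prop (crop 127, 95) looks unchanged, and the arm is clear.

```bash
python3 -c "
from cell import job
print(job.sign_off())"
```

```text
the job is handed in; nothing more can be done
None
```

The blue-capped prop is pushed down until rigid and measures fully collapsed (cap top about 127 mm, nominal 128); the force stepped up from about 2.5 N to 4–5 N on the way, which fits inner tube first. The orange prop and look-alikes were not touched, and the job is handed in at about 10.5 s.

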